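Clip the long slide into the sprung slide holder

ROBOT

A 7-joint arm with a two-finger parallel gripper is mounted at the origin on a cart in front of the work surface, level with it; the furniture and walls round the work are solid. World frame = base frame: x ahead of the robot, y to its left, z up, the work surface at z = 0. Lengths are in m, angles in rad, forces in N, time in s.
With the tool pointing down it reaches from about 0.4 to 0.875 m from the base axis. Payload 19.3 kg.
Tool frame: the origin (TCP) lies at the very end of the fingers, on their centre line; the grasp point (between the pads) lies 19 mm behind it; z points along the fingers, y is the direction in which the jaws open and shut (so a half turn about z gives the same grasp; the last joint's range is limited). The gripper opens to 85 mm and grips with 20 to 120 N. Pads are 22 mm wide; open, the fingers measure 114 mm over their backs; the gripper's body (76 mm by 85 mm) begins 54 mm behind the grasp point. The pads swing forward as they close: fully open they stand 13 mm farther back than shut.
Start: joints at [1.26, 0.521, -0.036, 1.599, 0.021, 1.021, -0.113], TCP at [0.149, -0.607, 0.231] pointing down, gripper open.
Joint ranges: [-2.91, 2.91], [-0.3, 2.13], [-1.5, 1.42], [0.17, 2.43], [-1.26, 4.41], [0.16, 1.93], [-2.52, 2.52]. Speed limits (rad/s): [1.89, 1.89, 2.39, 2.39, 3.01, 3.01, 3.01].

INTERFACE

Orientations are given as [roll, pitch, yaw] about the fixed x, y, z axes, in that order (R = Rz(yaw) Ry(pitch) Rx(roll)).
In Python, from workcell import bot gives the robot as it stands.
- The arm moves only by the tool carry_out, never from a script. Its argument "targets" is a list of rows, each a list of 7 numbers: the shift along the tool's x, y, z in mm, then the turn, a rotation vector about the tool's x, y, z in units of 6 degrees (1.0 is 6 degrees), then the closure in counts, from 0 (fully open) to 255 (shut). A call has 1 to 5 rows; each row shifts and turns the commanded pose from where the row before left it, along the tool's axes as they then stand; what a row does not reach is not made up. A row lasts 1/12 s, in which the tool goes at most 41.7 mm and 7.16 degrees, less where a joint would pass 70% of its speed; a pose out of reach is approached as far as the arm can. A call is refused whole if a number of a shift passes 41.7 or a number of a turn 1, either way. A call with a gripper value outside its range is refused whole. The fingers move at their own pace and stop on an object; "force" is the grip in N (left out, the last holds). Time passes only in rows, so rows that do not move let the fingers close. It gives the time, the measured TCP pose, the force and the opening at its end, in the units of the state.
- bot.observe(): the state, without advancing time (a new reading comes with each control period).
- bot.grab_frame(name): name is "side" or "top"; returns a dict with "color" (384x512x3 uint8, red, green, blue), "z_map" (384x512 float32, m along the optical axis (not along the pixel's ray), 0 where there is no reading), "K" (3x3 intrinsics, pixels), "k1" (the pictures are not rectified: a ray, as slopes to the right and down, at radius r is drawn at 1 + k1 r^2 times it, then the intrinsics apply), "cam_to_world" (4x4, takes a point from camera to world coordinates). Camera axes: x right, y down, z forward; pixel columns grow to the right and rows downward; lengths in m; the calibration is good to about 2 mm. A picture is of the moment at which its call begins.
- bot.job_done(): hands the job in, once; it reports no verdict.
The state is a dict: "clock": time; "qpos": joint angles; "qd": joint speeds; "joint_efforts": joint torques, N m; "position": TCP position; "tool_rot": TCP orientation; "force": force on the tool from outside, world axes, zero at the start; "moment": the same for the moment, N m; "grip_width": finger opening in m.
Only numpy, scipy, OpenCV 4.12 (cv2) and the standard library are available. Lean on these libraries where they do the work, as an engineer would, in place of code of your own. Each camera call takes 0.05 s, during which the arm holds its last target. There are 200 camera calls.

TASK

Take the longer of the two slides standing in the rack, lay it down flat on the open bench with its glass face up, let it go, and pick it up again flat. Then draw the holder's sprung curved arm back by pushing it with the slide, set the slide down on the two pads, press it home against the end stop and the two fence blocks, and release it, so that the arm clamps it flat, glass up and flush with both. Leave the short slide in the rack and the things on the bench where they are.

Things in the scene. Friction and masses are not known exactly. Their poses are not given: they have to be found in the camera images.
- long_slide: the long slide: glass in an aluminium frame, 76 (y) x 40 (x) x 8 (z) mm, about 60 g. Origin at its centre; z points out of its glass face (pane with a paper label at one end; the back is plain metal). It starts standing on a long side in either slot of the rack, glass towards the rack's -x, its edges 5 and 45 mm above the bench. In the holder either end may point to the end stop
- short_slide: the short slide, alike but 50 mm long (y), 40 mm wide, 8 mm thick, standing in the other slot; leave it. Origin at its centre, axes as for the long slide
- rack: fixed grey slide rack, base 100 (x) by 92 (y) by 5 mm, left or right of the holder. Two slots run along its y at x = -24 and +24 mm, each 10 mm wide between ribs 5 mm thick whose tops are 15 mm above the bench; open at the top and the ends. Origin at the centre of its underside, on the bench
- holder: fixed slide holder, base plate 6 mm thick, from x -50 to +44 and y -101 to +55 mm. Origin on the bench right below the centre of a seated slide, whose 76 mm length then lies along the holder's y and whose 40 mm width lies along its x; the seated slide's centre is 30 mm above the bench
- seat (a point): middle of the slide's bed, 26 mm above the bench: the slide rests on two pads with tops at this height, x -20 to +20 mm, y +20 to +38 and -38 to -20 mm in the holder's axes, with a gap of 40 mm open between them. The slide must be pressed home before it is let go: friction can hold it askew against the spring
- fence (a point): middle of the line of the two fence blocks on the holder's +x side, at their tops (35 mm above the bench): their inner faces lie at holder x = +20 mm, y = +22 to +38 and -38 to -22 mm, open between; blocks 8 mm thick
- end_stop (a point): top middle of the inner face of the fixed end stop, at holder y = +38 mm, from x -12 to +12 mm, 8 mm thick, its top 35 mm above the bench
- clip_arm (a joint): the holder's sprung curved arm, hinged about a vertical axis at holder x = +26, y = -84 mm (boss 41 mm high). 0 rad at rest (shoe 8 mm inside the seated slide's place), 0.12 with a slide seated, grows as the shoe is pushed back (holder -x -y), stop at 0.55. No catch: the spring always closes it. At the shoe: 3 N starts it, 5.5 N at 0.12 rad, 8.5 N at 0.25
- shoe (a point): middle of the working face of the shoe at the arm's end, an upright flat plate 26 mm wide, 5 mm thick, from 27 to 51 mm above the bench (this point is at 39 mm). The face looks to holder +x +y (45 degrees) and presses on the seated slide's corner at x = -20, y = -38 mm, driving it against the fence and the end stop
- tape: a white tape roll, 72 mm across and 19 mm high, loose, near the front of the bench; leave it. Origin at the centre of its underside
- dish: a closed petri dish, 64 mm across and 14 mm high, loose, near the front of the bench; leave it. Origin at the centre of its underside
- marker: a blue marker pen 135 mm long (along its x), 13 mm wide, lying between the rack and the holder; leave it. Origin at the centre of its underside

How it is judged:
On the way, in this order (a step that is already met when the one before it is completed fails the run):
1. the long slide lies flat on the bench, glass up, let go (angle between long_slide's own z axis and vertical below 0.1 rad and height (world z) of long_slide below 0.008 m and contact force between the fingers and long_slide below 0.1 N), for 0.2 s.
2. the sprung arm is pushed back by the slide (value of joint clip_arm above 0.1 rad and horizontal distance between long_slide and holder below 0.03 m and height (world z) of long_slide above 0.028 m), for 0.1 s.
At the end, for the whole second after the job is handed in: The long slide rests flat on both pads (tilt under 0.06 rad), glass up, lined up with the holder within 0.05 rad and within 2 mm of its seat across, along and in height, the arm bearing on it (0.07 to 0.17 rad), at rest (angle between long_slide's own z axis and vertical below 0.06 rad and angle between the y axis of long_slide and the y axis of holder, either way round below 0.05 rad and x of long_slide in the frame of holder between -0.002 and 0.002 m and y of long_slide in the frame of holder between -0.002 and 0.002 m and z of long_slide in the frame of holder between 0.028 and 0.032 m and value of joint clip_arm between 0.07 and 0.17 rad and linear speed of long_slide below 0.01 m/s); the robot touches nothing.
It fails at once if the short slide moved by more than 20 mm (distance of short_slide from where it was at the start of the episode above 0.02 m).
It fails at once if the tape roll moved by more than 30 mm (distance of tape from where it was at the start of the episode above 0.03 m).
It fails at once if the petri dish moved by more than 30 mm (distance of dish from where it was at the start of the episode above 0.03 m).
It fails at once if the marker pen moved by more than 30 mm (distance of marker from where it was at the start of the episode above 0.03 m).
It also fails if it takes over 51 s, if anything falls off the work surface, if the arm or the gripper's body presses on something with over 40 N, if the wrist force passes 120 N, or if a joint passes its speed limit or range.

## Working session

There is one attempt and no reset: what is moved stays moved. The work goes in short steps, Python scripts to look and compute and a tool call to move; the robot and the scene stay as the last step left them, time stands still between calls to the robot, and variables do not carry over. Pictures are saved under pics/ and viewed, about 8 in all and at most 12, crops included, and the job is handed in when it is done.

Besides the shell and the picture viewer there is one more tool, called after "Call:" as a command line: name --pt "numbers of a row" for each row, then --argument value for the rest. carry_out: Moves the arm, as the interface text tells. Its arguments: {"type":"object","properties":{"targets":{"type":"array","items":{"type":"array","items":{"type":"number"}}},"force":{"type":"number"}},"required":["targets"]}

```bash
mkdir -p pics; ls
cat > h.py <<'E'
import numpy as np, cv2
from workcell import bot
def grab(name,fn=None):
    f=bot.grab_frame(name)
    if fn: cv2.imwrite('pics/'+fn,f['color'][:,:,::-1])
    return f
def rays(f,uv):
    uv=np.asarray(uv,float).reshape(-1,1,2)
    # drawn = ray*(1+k1 r^2): OpenCV distortion model
    n=cv2.undistortPoints(uv,f['K'],np.array([f['k1'],0,0,0],float)).reshape(-1,2)
    return np.c_[n,np.ones(len(n))]
def onplane(f,uv,z):
    d=rays(f,uv)@f['cam_to_world'][:3,:3].T; o=f['cam_to_world'][:3,3]
    return o+d*((z-o[2])/d[:,2])[:,None]
def cloud(f):
    z=f['z_map']; h,w=z.shape
    uv=np.stack(np.meshgrid(np.arange(w),np.arange(h)),-1).reshape(-1,2)
    p=rays(f,uv)*z.reshape(-1,1)
    P=p@f['cam_to_world'][:3,:3].T+f['cam_to_world'][:3,3]
    P[z.reshape(-1)==0]=np.nan
    return P.reshape(h,w,3)
E
python3 - <<'E'
from h import *
a=grab('top','t0.png');b=grab('side','s0.png')
for f in(a,b): print(f['K'],f['k1'],f['cam_to_world'].round(3))
print(bot.observe())
cv2.imwrite('pics/both0.png',np.vstack([cv2.imread('pics/t0.png'),cv2.imread('pics/s0.png')])[:, :])
E
```

```text
pics
[[416.54375596   0.         255.34539498]
 [  0.         416.54375596 191.88441159]
 [  0.           0.           1.        ]] 0.04431633650080282 [[-0.006 -0.995  0.101  0.428]
 [-1.     0.004 -0.022  0.007]
 [ 0.022 -0.101 -0.995  0.992]
 [ 0.     0.     0.     1.   ]]
[[458.61632844   0.         254.25635516]
 [  0.         458.61632844 194.15908883]
 [  0.           0.           1.        ]] 0.001166011778217721 [[ 0.978 -0.083  0.192  0.327]
 [-0.209 -0.397  0.894 -0.901]
 [ 0.002 -0.914 -0.405  0.45 ]
 [ 0.     0.     0.     1.   ]]
{'clock': 0.1, 'qpos': array([ 1.25979101,  0.52192539, -0.03632767,  1.59995078,  0.02119313,
        1.02109689, -0.11278167]), 'qd': array([ 1.35719152e-03,  4.34169467e-05,  1.06058824e-03, -1.74948003e-03,
       -5.81094973e-04, -2.16007116e-03,  1.02554249e-03]), 'joint_efforts': array([ 2.55238534e-03, -9.28507090e+01,  1.98338673e+00, -3.70530045e+01,
        1.80849078e-02,  5.42340611e-03, -7.22978234e-05]), 'position': array([ 0.14895035, -0.60668183,  0.23080144]), 'tool_rot': array([-3.14059897e+00,  6.36667099e-05,  2.40809311e-01]), 'force': array([ 0.68488769, -0.00162989,  0.68817672]), 'moment': array([-0.01397476,  0.00182682,  0.01476416]), 'grip_width': 0.08519924562149887}
```

View pics/t0.png

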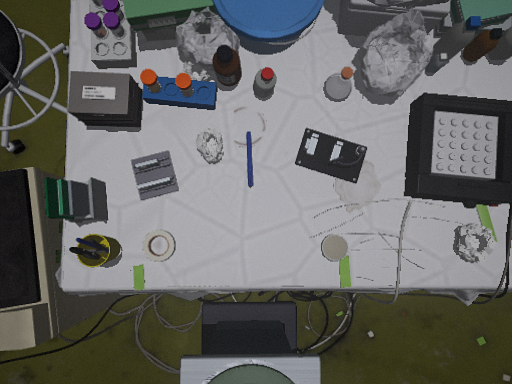

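View pics/s0.png

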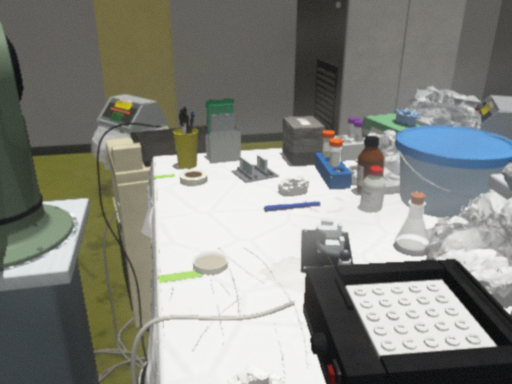

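The top view shows the rack at about (155,175), with two slides as thin bright lines. The holder is at (331,155), the marker at (250,160), the tape at (158,245) and the dish at (334,247).

Run:
```python
from h import *
t=cv2.imread('pics/t0.png'); s=cv2.imread('pics/s0.png')
A=cv2.resize(t[140:210,120:190],(400,400),interpolation=cv2.INTER_CUBIC)
B=cv2.resize(t[120:190,293:373],(457,400),interpolation=cv2.INTER_CUBIC)[:,:400]
C=cv2.resize(s[145:190,225:285],(400,300)[:2],interpolation=cv2.INTER_CUBIC)[:200]
D=cv2.resize(s[210:275,290:360],(400,371),interpolation=cv2.INTER_CUBIC)
cv2.imwrite('pics/crop0.png',np.vstack([np.hstack([A,B]),np.hstack([C,D[:200]])]))
f=bot.grab_frame('top'); P=cloud(f)
z=P[...,2]
print((z[140:210:3,120:190:3]*1000).round(0).astype(int))
print((z[120:190:3,290:375:3]*1000).round(0).astype(int))
```

```text
[[                   2                    2                   -1
                     1                    3                    4
                     0                    2                   -1
                    -1                    0                    3
                     5                   -1                    4
                     6                    5                    2
                     2                    5                    0
                     2                    1                    1]
 [                  -1                    0                    1
                     0                    0                   -1
                     4                    0                    1
                     1                    5                    3
                    -1                   -2                    1
                     3                   -2                    4
                     1                    1                    0
                     2                    3                   -2]
 [                   2                    4               
[... 25948 characters left out ...]
          1
                     3                    2                    2
                     0                   -1                    3
                     0                    1                    1
                     4                    0                    4
                     0                    0                    0
                     1                    1                    3
                     1                    3                    4
                     2                    3                    4
                     6                    1]]<stdin>:10: RuntimeWarning: invalid value encountered in cast
<stdin>:11: RuntimeWarning: invalid value encountered in cast
```

View pics/crop0.png

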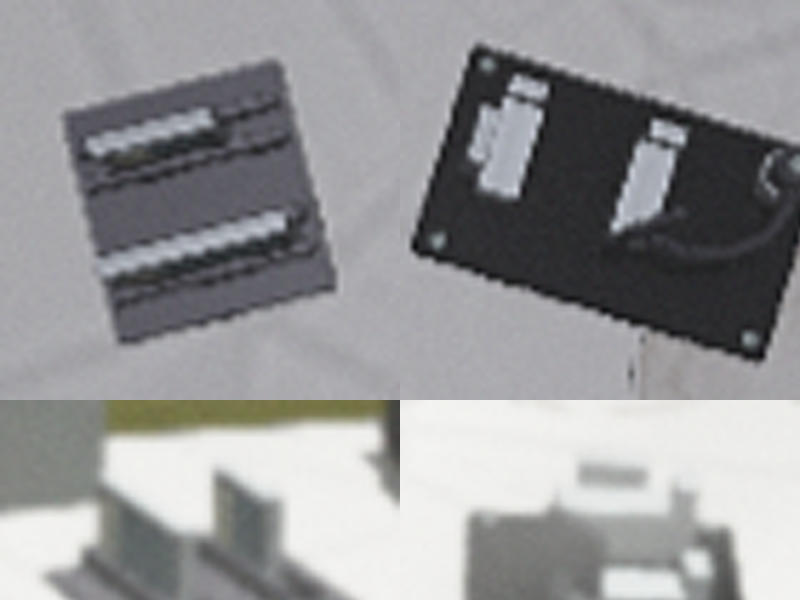

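```bash
cat >> h.py <<'E'
from scipy.spatial.transform import Rotation as R
def rect(xy):
    """centre, (long, short), direction of the long side (deg, mod 180)"""
    c,(w,h),a=cv2.minAreaRect((np.asarray(xy)[:,:2]*1000).astype(np.float32))
    if w<h: w,h,a=h,w,a+90
    return np.round(c,1),round(w,1),round(h,1),round((a+90)%180-90,2)
def go(p,rpy,steps=True):
    """tool-frame shift (mm) and turn (units of 6 deg) from the measured pose to the wanted"""
    o=bot.observe(); R0=R.from_euler('xyz',o['tool_rot']); R1=R.from_euler('xyz',rpy)
    d=R0.inv().apply(np.asarray(p)-o['position'])*1000
    r=np.degrees((R0.inv()*R1).as_rotvec())/6
    n=max(np.abs(d).max()/41.7,np.linalg.norm(d)/41.7,np.linalg.norm(r)*6/7.16)
    print('shift',d.round(1),'turn',r.round(2),'rows>=%.2f'%n)
def st():
    o=bot.observe(); print('t%.2f'%o['clock'],'p',(o['position']*1000).round(1),'rpy',np.degrees(o['tool_rot']).round(2),'F',o['force'].round(1),'w%.1f'%(o['grip_width']*1000),'q',o['qpos'].round(2))
E
python3 - <<'E'
from h import *
f=bot.grab_frame('top'); P=cloud(f); c=f['color'].astype(int); v=c.max(2)
def comps(m,amin):
    n,l,s,_=cv2.connectedComponentsWithStats(m.astype(np.uint8)); return [np.argwhere(l==i)[:,::-1] for i in range(1,n) if s[i,4]>=amin]
# slides: bright tops in rack ROI
m=np.zeros(v.shape,bool); m[140:210,120:190]=True
s=m&(v>165)&(np.nan_to_num(P[...,2])>.03)
for uv in comps(s,15):
    X=onplane(f,uv,.045); print('slide top',len(uv),rect(X), 'zmed',np.nanmedian(P[uv[:,1],uv[:,0],2]).round(4))
# rack base
b=m&(v<140)
for uv in comps(b,200): print('rack',len(uv),rect(onplane(f,uv,.005)))
# holder base
m=np.zeros(v.shape,bool); m[118:192,285:375]=True
for uv in comps(m&(v<90),300):
    h=cv2.convexHull(uv.astype(np.int32)).reshape(-1,2)
    print('holder',len(uv),rect(onplane(f,h,.006)))
for uv in comps(m&(v>135)&(np.nan_to_num(P[...,2])>.018),12): 
    X=P[uv[:,1],uv[:,0]]; print('blk',uv.mean(0).round(1),len(uv),rect(onplane(f,uv,.03)),'z',np.nanpercentile(X[:,2],[10,50,90]).round(3))
for n,p in dict(tape=(158,245),dish=(334,247),free=(235,215),marker1=(249,133),marker2=(250,185)).items(): print(n,onplane(f,[p],0).round(3))
# side view : colours of slide faces
g=bot.grab_frame('side'); cv2.imwrite('pics/x.png',g['color'])
print(g['color'][160:182:3,238:258:2].tolist()[:5])
E
```

```text
slide top 40 (array([591.7, 235.4]), 46.3, 5.4, -73.17) zmed 0.0455
slide top 72 (array([546.8, 219. ]), 75.6, 6.0, -76.72) zmed 0.0458
rack 1515 (array([569.7, 224.2]), 103.0, 94.0, 15.05)
holder 2077 (array([ 616.4, -196.2]), 155.1, 93.1, 71.92)
blk [315.1 134.9] 16 (array([ 660.4, -156.4]), 14.2, 5.3, 71.05) z [0.035 0.036 0.038]
blk [311.  144.7] 145 (array([ 636.7, -144.7]), 37.9, 23.8, -19.08) z [0.025 0.027 0.036]
blk [339.4 142.6] 16 (array([ 641.7, -213.2]), 13.3, 5.3, 71.0) z [0.035 0.037 0.04 ]
blk [335.4 151.9] 98 (array([ 617.8, -203.2]), 37.2, 16.3, -19.42) z [0.025 0.027 0.029]
tape [[0.405 0.214 0.   ]]
dish [[ 0.397 -0.201  0.   ]]
free [[0.474 0.034 0.   ]]
marker1 [[ 0.673 -0.001  0.   ]]
marker2 [[ 0.546 -0.002  0.   ]]
[[[179, 178, 174], [130, 129, 124], [114, 116, 113], [151, 154, 153], [215, 218, 218], [234, 235, 234], [240, 240, 238], [240, 240, 238], [239, 239, 237], [223, 222, 218]], [[233, 233, 231], [150, 150, 143], [114, 116, 110], [89, 95, 97], [97, 99, 100], [138, 142, 144], [208, 214, 211], [230, 232, 231], [234, 235, 233], [214, 214, 209]], [[203, 201, 200], [141, 141, 135], [113, 117, 112], [96, 104, 103], [96, 102, 102], [95, 101, 102], [101, 107, 107], [132, 136, 134], [124, 129, 128], [112, 113, 113]], [[97, 98, 99], [109, 110, 113], [109, 110, 110], [102, 106, 107], [95, 100, 101], [94, 101, 99], [103, 105, 106], [132, 134, 132], [126, 129, 130], [107, 106, 109]], [[142, 142, 145], [111, 109, 113], [91, 90, 89], [108, 110, 111], [110, 111, 114], [102, 110, 111], [102, 105, 104], [134, 137, 134], [141, 142, 144], [143, 141, 148]]]
```

The top crop confirms that the long slide is in the slot nearer the robot, at about (547,219) mm and yaw 15°. The side crop shows its teal, framed glass facing the robot (rack -x). The holder measures about (626,-175) mm and yaw -18°, and its fence blocks agree to 1 mm. Next I plan the approach.

```bash
cat >> h.py <<'E'
def plan(wps,start=None):
    """wps: (pos mm, rpy deg, rows, closure); prints rows from the measured pose"""
    o=bot.observe(); p=o['position']*1000; r=R.from_euler('xyz',o['tool_rot'])
    if start: p=np.array(start[0],float); r=R.from_euler('xyz',start[1],degrees=True)
    out=[]
    for P,E,n,c in wps:
        r1=R.from_euler('xyz',E,degrees=True); dv=(r.inv()*r1).as_rotvec()
        P=np.array(P,float); p0=p;r0=r
        for i in range(1,n+1):
            g=p0+(P-p0)*i/n; h=r0*R.from_rotvec(dv*i/n)
            s=r.inv().apply(g-p).round(1); t=(np.degrees((r.inv()*h).as_rotvec())/6).round(3)
            out.append([*map(float,s),*map(float,t),c])
            p=p+r.apply(s); r=r*R.from_rotvec(np.radians(t*6))
    for i in range(0,len(out),5): print(str(out[i:i+5]).replace('.0,',',').replace(' ',''))
E
python3 - <<'E'
from h import *
plan([((420,-280,240),(180,0,55),12,120),((547,219,150),(180,0,105),14,135)])
E
```

```text
[[28.4,-21.1,-0.7,-0,-0,-0.572,120],[29.7,-19.3,-0.8,-0.001,-0,-0.573,120],[30.7,-17.5,-0.7,-0,-0,-0.572,120],[31.7,-15.6,-0.8,-0.001,-0.001,-0.572,120],[32.7,-13.8,-0.7,-0,0,-0.572,120]]
[[33.3,-11.7,-0.7,-0.001,0,-0.573,120],[34.1,-9.7,-0.8,0,0,-0.572,120],[34.5,-7.7,-0.7,-0,-0,-0.572,120],[34.9,-5.5,-0.8,-0.001,-0,-0.573,120],[35.3,-3.5,-0.7,-0,-0,-0.572,120]]
[[35.3,-1.4,-0.8,-0.001,-0,-0.572,120],[35.4,0.8,-0.7,0,-0.001,-0.572,120],[34.4,-13,6.4,-0,0,-0.595,135],[35.1,-10.9,6.5,-0,0,-0.596,135],[35.8,-8.6,6.4,-0,0,-0.595,135]]
[[36.2,-6.4,6.4,-0,0,-0.595,135],[36.6,-4.1,6.4,-0,0,-0.595,135],[36.7,-1.9,6.5,-0,0,-0.596,135],[36.8,0.5,6.4,-0,0,-0.595,135],[36.6,2.7,6.4,-0,0,-0.595,135]]
[[36.5,5.1,6.4,-0,0,-0.595,135],[36,7.2,6.5,-0,0,-0.596,135],[35.5,9.5,6.4,-0,0,-0.595,135],[34.9,11.8,6.4,-0,0,-0.595,135],[34.1,13.8,6.4,-0,0,-0.595,135]]
[[33.1,16,6.5,-0,0,-0.596,135]]
```

Call:
carry_out --pt "28 -21 -1 0 0 -0.57 120" --pt "30 -19 -1 0 0 -0.57 120" --pt "31 -18 -1 0 0 -0.57 120" --pt "32 -16 -1 0 0 -0.57 120" --pt "33 -14 -1 0 0 -0.57 120"

```text
clock: 0.67
position: [0.2631, -0.4684, 0.2364]
tool_rot: [3.141, 0.0, 0.542]
force: [-0.1, -0.5, 0.2]
grip_width: 0.0453
```

Call:
carry_out --pt "33 -12 -1 0 0 -0.57 120" --pt "34 -10 -1 0 0 -0.57 120" --pt "34 -8 -1 0 0 -0.57 120" --pt "35 -6 -1 0 0 -0.57 120" --pt "35 -4 -1 0 0 -0.57 120"

```text
clock: 1.08
position: [0.3743, -0.3315, 0.2415]
tool_rot: [3.141, 0.0, 0.841]
force: [0.5, -0.8, -0.3]
grip_width: 0.0451
```

Call:
carry_out --pt "35 -1 -1 0 0 -0.57 120" --pt "35 1 -1 0 0 -0.57 120" --pt "34 -13 6 0 0 -0.6 135" --pt "35 -11 6 0 0 -0.6 135" --pt "36 -9 6 0 0 -0.6 135"

```text
clock: 1.5
position: [0.4459, -0.1711, 0.2251]
tool_rot: [3.141, -0.0, 1.148]
force: [1.4, -0.4, 0.2]
grip_width: 0.0404
```

Call:
carry_out --pt "36 -6 6 0 0 -0.6 135" --pt "37 -4 6 0 0 -0.6 135" --pt "37 -2 6 0 0 -0.6 135" --pt "37 0 6 0 0 -0.6 135" --pt "37 3 6 0 0 -0.6 135"

```text
clock: 1.92
position: [0.4915, 0.0081, 0.1952]
tool_rot: [3.141, 0.0, 1.463]
force: [1.1, -0.5, 0.2]
grip_width: 0.0403
```

Call:
carry_out --pt "36 5 6 0 0 -0.6 135" --pt "36 7 6 0 0 -0.6 135" --pt "35 10 6 0 0 -0.6 135" --pt "34 12 6 0 0 -0.6 135" --pt "34 14 6 0 0 -0.6 135"

```text
clock: 2.33
position: [0.5374, 0.1844, 0.165]
tool_rot: [3.142, 0.0, 1.777]
force: [1.0, 0.0, 0.8]
grip_width: 0.0399
```

Run:
```python
from h import *
st()
plan([((547,219,90),(180,0,105),3,135)])
```

```text
t2.33 p [537.4 184.4 165. ] rpy [1.8000e+02 1.0000e-02 1.0179e+02] F [1.  0.  0.8] w39.9 q [-0.02  0.57 -0.59  1.79  0.39  0.9  -0.58]
[[10.6,5.5,25,0,0.001,-0.179,135],[10.6,5.7,25,0,0,-0.178,135],[10.4,5.9,25,0,0.001,-0.179,135]]
```

Call:
carry_out --pt "10 5 25 0 0 -0.18 135" --pt "10 5 25 0 0 -0.18 135" --pt "5 3 25 0 0 -0.18 135" --pt "0 0 0 0 0 0 135" --pt "0 0 0 0 0 0 135"

```text
clock: 2.75
position: [0.5437, 0.2099, 0.0898]
tool_rot: [-3.139, 0.0, 1.83]
force: [-0.1, -0.2, -0.0]
grip_width: 0.04
```

Run:
```python
from h import *
st(); go((.547,.219,.021),np.radians((180,0,105)))
f=grab('top'); g=grab('side')
A=cv2.resize(f['color'][120:220,110:210,::-1],(400,400),interpolation=cv2.INTER_CUBIC)
B=cv2.resize(g['color'][110:190,210:290,::-1],(400,400),interpolation=cv2.INTER_CUBIC)
cv2.imwrite('pics/c1.png',np.hstack([A,B]))
```

```text
t2.75 p [543.7 209.9  89.8] rpy [-179.87    0.    104.87] F [-0.1 -0.2 -0. ] w40.0 q [-0.09  0.69 -0.55  1.8   0.49  0.79 -0.63]
shift [ 7.9  5.6 68.8] turn [-0.02  0.   -0.02] rows>=1.67
```

View pics/c1.png

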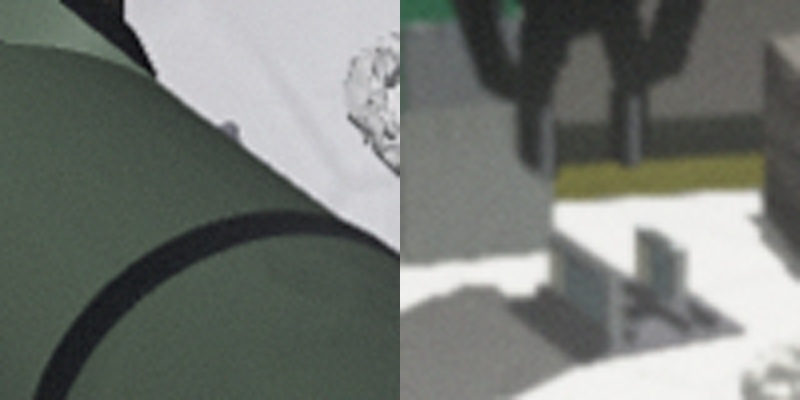

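The side crop shows the pane and yellowish label on the robot-facing side of the long slide, so the glass side is confirmed. The fingers stand above it at crop x 545–625. Now I descend and grip.

Call:
carry_out --pt "4 3 15 0 0 0 135" --pt "4 2.5 15 0 0 0 135" --pt "0 0 14 0 0 0 135" --pt "0 0 14 0 0 0 135" --pt "0 0 11 0 0 0 135" --force 40

```text
clock: 3.27
position: [0.5473, 0.2187, 0.0199]
tool_rot: [-3.141, 0.0, 1.83]
force: [0.4, 0.3, -0.3]
grip_width: 0.0398
```

Call:
carry_out --pt "0 0 0 0 0 0 255" --pt "0 0 0 0 0 0 255" --pt "0 0 0 0 0 0 255" --pt "0 0 0 0 0 0 255" --pt "0 0 0 0 0 0 255" --force 40

```text
clock: 3.68
position: [0.548, 0.2192, 0.0219]
tool_rot: [3.141, -0.0, 1.83]
force: [-0.3, 0.9, 0.4]
grip_width: 0.0075
```

Run:
```python
from h import *
a=np.array([-np.sin(np.radians(15)),np.cos(np.radians(15)),0])
E=(R.from_rotvec(a*np.radians(17))*R.from_euler('xyz',(180,0,105),degrees=True)).as_euler('xyz',degrees=True)
print(E)
plan([((548,219,75),(180,0,105),2,255),((525,160,90),(180,0,105),3,255),((480,72,60),E,5,255),((480,72,24),E,3,255)])
```

```text
[-163.    0.  105.]
[[-0.1,0,-26.6,0.004,-0,-0.011,255],[-0.1,-0,-26.5,0.004,-0.001,-0.012,255],[-17,-12.5,-5,-0,0,0,255],[-17,-12.5,-5,-0,0,0,255],[-17.1,-12.5,-5,-0,0,0,255]]
[[-14.7,-13.2,6,0.567,0,0,255],[-14.6,-12.9,6.8,0.566,0,0,255],[-14.7,-12.5,7.5,0.567,0,0,255],[-14.7,-11.9,8.2,0.566,0,0,255],[-14.6,-11.5,9,0.567,0,0,255]]
[[-0,3.5,11.5,0,0,0,255],[-0,3.5,11.4,0,0,0,255],[-0,3.5,11.5,0,0,0,255]]
```

Call:
carry_out --pt "0 0 -27 0 0 0 255" --pt "0 0 -27 0 0 0 255" --pt "-17 -12.5 -5 0 0 0 255" --pt "-17 -12.5 -5 0 0 0 255" --pt "-17 -12.5 -5 0 0 0 255"

```text
clock: 4.1
position: [0.5244, 0.1597, 0.0912]
tool_rot: [3.14, 0.0, 1.831]
force: [0.3, -0.3, -0.8]
grip_width: 0.0072
```

Call:
carry_out --pt "-14.7 -13 6 0.57 0 0 255" --pt "-14.7 -13 7 0.57 0 0 255" --pt "-14.7 -12.5 7.5 0.57 0 0 255" --pt "-14.7 -12 8 0.57 0 0 255" --pt "-14.7 -11.5 9 0.57 0 0 255"

```text
clock: 4.52
position: [0.4793, 0.0714, 0.0608]
tool_rot: [-2.841, -0.0, 1.83]
force: [-0.4, -1.0, -0.4]
grip_width: 0.0067
```

Call:
carry_out --pt "0 3.5 11.5 0 0 0 255" --pt "0 3.5 11.5 0 0 0 255" --pt "0 3.5 11.5 0 0 0 255" --pt "0 0 0 0 0 0 255" --pt "0 0 0 0 0 0 255"

```text
clock: 4.93
position: [0.4789, 0.073, 0.024]
tool_rot: [-2.843, -0.0, 1.832]
force: [0.4, 0.3, -0.8]
grip_width: 0.0071
```

Run:
```python
from h import *
st(); g=grab('side')
cv2.imwrite('pics/c2.png',cv2.resize(g['color'][120:240,200:340,::-1],(700,600),interpolation=cv2.INTER_CUBIC))
```

```text
t4.93 p [478.9  73.   24. ] rpy [-1.6288e+02 -3.0000e-02  1.0494e+02] F [ 0.4  0.3 -0.8] w7.1 q [ 0.1   0.82 -0.53  1.83  0.45  0.93 -0.42]
```

View pics/c2.png

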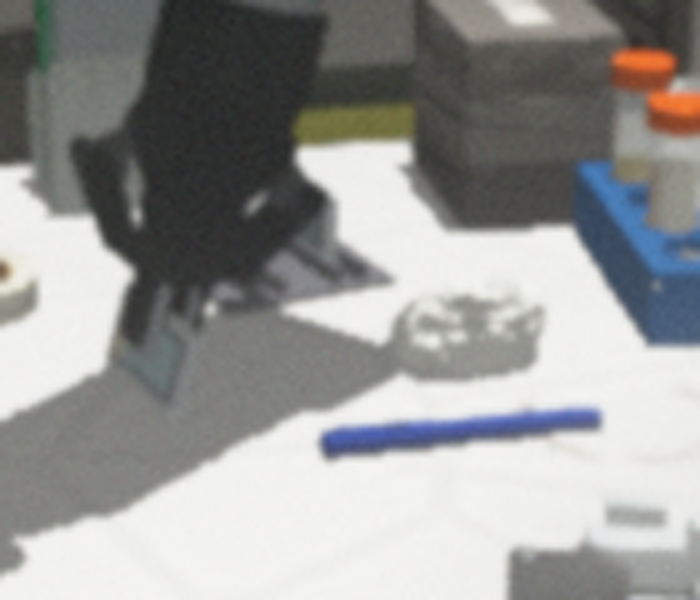

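The slide is held and leaning, with its glass towards the robot at crop (160,350). I lower it gently until it touches.

Call:
carry_out --pt "0 0.9 2.9 0 0 0 255" --pt "0 0 0 0 0 0 255" --pt "0 0 0 0 0 0 255"

```text
clock: 5.23
position: [0.4794, 0.0723, 0.0215]
tool_rot: [-2.844, 0.0, 1.831]
force: [-0.6, -0.1, -1.3]
grip_width: 0.0074
```

Call:
carry_out --pt "0 0.6 1.9 0 0 0 255" --pt "0 0 0 0 0 0 255" --pt "0 0 0 0 0 0 255"

```text
clock: 5.48
position: [0.4793, 0.0722, 0.0193]
tool_rot: [-2.843, -0.0, 1.83]
force: [-0.4, 0.6, -0.5]
grip_width: 0.0073
```

Call:
carry_out --pt "0 0.4 1.4 0 0 0 255" --pt "0 0 0 0 0 0 255" --pt "0 0 0 0 0 0 255"

```text
clock: 5.73
position: [0.4792, 0.0722, 0.0177]
tool_rot: [-2.843, -0.0, 1.83]
force: [0.2, 0.6, -0.7]
grip_width: 0.0072
```

Call:
carry_out --pt "0 0 0 0 0 0 60" --pt "0 0 0 0 0 0 60" --pt "0 0 0 0 0 0 60" --pt "0 0 0 0 0 0 60" --pt "0 0 0 0 0 0 60"

```text
clock: 6.15
position: [0.4792, 0.0722, 0.0178]
tool_rot: [-2.843, -0.0, 1.83]
force: [-0.0, -0.2, -0.1]
grip_width: 0.0648
```

Run:
```python
from h import *
st(); g=grab('side')
cv2.imwrite('pics/c3.png',cv2.resize(g['color'][150:220,200:280,::-1],(640,560),interpolation=cv2.INTER_CUBIC))
```

```text
t6.15 p [479.2  72.2  17.8] rpy [-162.9    -0.    104.87] F [-0.  -0.2 -0.1] w64.8 q [ 0.09  0.83 -0.53  1.83  0.45  0.92 -0.42]
```

View pics/c3.png

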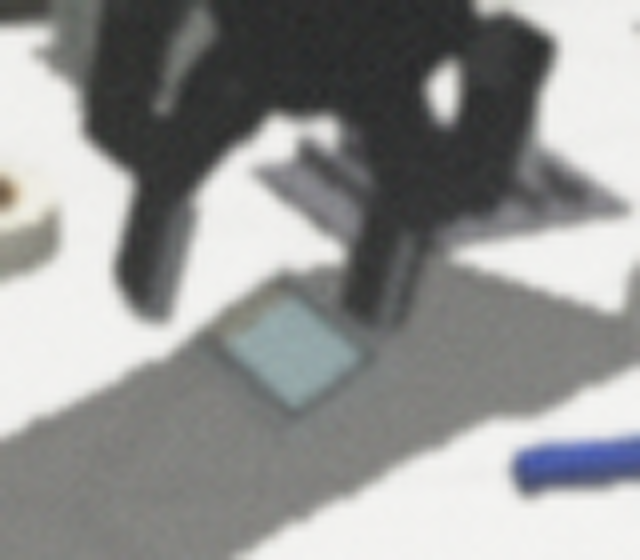

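The slide looks flat, or nearly so, with glass and label up at crop (290,345). I lift straight up and move aside so the top camera can see it.

Call:
carry_out --pt "0 -4 -13 0 0 0 60" --pt "0 -8 -26 0 0 0 60" --pt "0 -10 -33 0 0 0 60" --pt "-33 -10 -10 -0.6 0 0 60" --pt "-38 0 0 -0.9 0 0 60"

```text
clock: 6.62
position: [0.4929, 0.0038, 0.109]
tool_rot: [-3.007, 0.0, 1.835]
force: [3.1, -1.0, -0.9]
grip_width: 0.0652
```

Call:
carry_out --pt "-40 0 0 -0.9 0 0 60" --pt "-40 0 0 -0.45 0 0 60" --pt "-40 0 0 0 0 0.9 60" --pt "-30 0 0 0 0 0.9 60" --pt "0 0 0 0 0 0.9 60"

```text
clock: 7.03
position: [0.527, -0.1508, 0.1065]
tool_rot: [3.141, 0.003, 1.535]
force: [-0.7, 0.2, -1.2]
grip_width: 0.0651
```

Run:
```python
from h import *
st(); f=grab('top'); g=grab('side')
A=cv2.resize(f['color'][150:250,170:290,::-1],(480,400),interpolation=cv2.INTER_CUBIC)
B=cv2.resize(g['color'][150:220,200:255,::-1],(314,400),interpolation=cv2.INTER_CUBIC)
cv2.imwrite('pics/c4.png',np.hstack([A,B]))
```

```text
t7.03 p [ 527.  -150.8  106.5] rpy [1.7995e+02 1.6000e-01 8.7970e+01] F [-0.7  0.2 -1.2] w65.1 q [ 0.52  0.61 -0.49  1.89  0.41  0.74 -0.24]
```

View pics/c4.png

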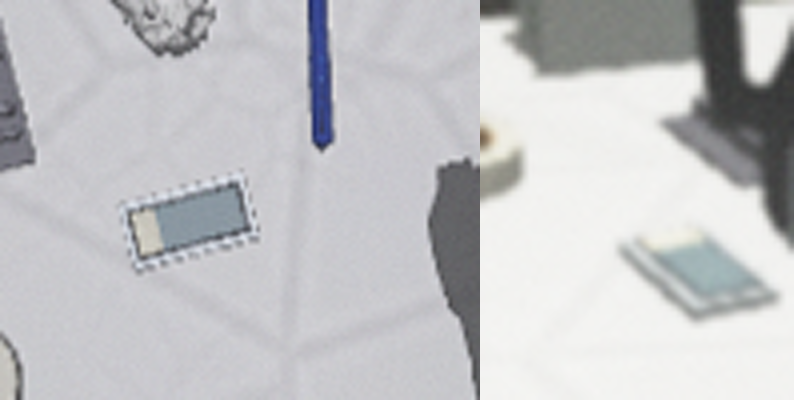

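The slide lies flat with glass and label up, at crop centre (189,218). It is clear of the marker and the rack.

Run:
```python
from h import *
f=grab('top'); c=f['color'].astype(int); m=np.zeros(c.shape[:2],bool); m[188:222,195:240]=1
d=m&((c[...,2]-c[...,0]>12)|(c[...,0]-c[...,2]>12))
d=cv2.morphologyEx(d.astype(np.uint8),cv2.MORPH_CLOSE,np.ones((3,3)))
n,l,s,_=cv2.connectedComponentsWithStats(d); i=1+s[1:,4].argmax(); uv=np.argwhere(l==i)[:,::-1]
X=onplane(f,uv,.008); print(len(uv),rect(X),X[:,:2].mean(0).round(4))
P=cloud(f); print('z',np.nanmedian(P[uv[:,1],uv[:,0],2]))
# whole slide by depth: z>4.5mm median-filtered
z=cv2.medianBlur(np.nan_to_num(P[...,2]).astype(np.float32),5); w=m&(z>.0045)
n,l,s,_=cv2.connectedComponentsWithStats(w.astype(np.uint8)); i=1+s[1:,4].argmax(); uv=np.argwhere(l==i)[:,::-1]
print(len(uv),rect(onplane(f,uv,.008)))
```

```text
480 (array([497.9,  76.9]), 73.7, 38.6, -75.16) [0.498  0.0764]
z 0.009363376488701891
545 (array([498.6,  76.1]), 76.0, 41.7, -74.14)
```

Run:
```python
from h import *
plan([((498,77,60),(180,0,105),7,70),((498,77,12),(180,0,105),3,70)])
```

```text
[[31.4,-4.8,6.6,0.001,0,-0.386,70],[31.5,-3.5,6.6,0,0,-0.385,70],[31.7,-2.3,6.7,0.001,0.001,-0.386,70],[31.7,-0.9,6.6,0,-0,-0.385,70],[31.7,0.3,6.6,0.001,-0,-0.386,70]]
[[31.8,1.6,6.6,0.001,0,-0.386,70],[31.6,2.8,6.6,0,0,-0.385,70],[-0,0,16,0,0,-0,70],[-0,0,16,0,0,-0,70],[-0,0,16,0,0,-0,70]]
```

Call:
carry_out --pt "31.5 -5 6.6 0 0 -0.4 70" --pt "31.5 -3.5 6.6 0 0 -0.4 70" --pt "31.5 -2 6.6 0 0 -0.4 70" --pt "31.5 -1 6.6 0 0 -0.4 70" --pt "31.5 0 6.6 0 0 -0.4 70"

```text
clock: 7.6
position: [0.5052, 0.016, 0.0729]
tool_rot: [3.141, -0.0, 1.765]
force: [1.7, -0.3, -0.5]
grip_width: 0.0617
```

Call:
carry_out --pt "32 1.6 6.6 0 0 -0.4 70" --pt "32 2.8 6.6 0 0 -0.4 70" --pt "0 0 10 0 0 0 70" --pt "0 0 5 0 0 0 70" --pt "0 0 0 0 0 0 70"

```text
clock: 8.02
position: [0.4963, 0.0771, 0.0438]
tool_rot: [-3.14, -0.0, 1.845]
force: [-0.2, -0.4, -0.6]
grip_width: 0.062
```

Run:
```python
from h import *
st();plan([((498,77,10),(180,0,105),3,70)])
```

```text
t8.02 p [496.3  77.1  43.8] rpy [-179.92   -0.    105.69] F [-0.2 -0.4 -0.6] w62.0 q [ 0.09  0.67 -0.49  2.03  0.57  0.58 -0.52]
[[-0.2,0.6,11.3,-0.005,-0,0.038,70],[-0.2,0.5,11.3,-0.004,-0,0.039,70],[-0.2,0.6,11.2,-0.005,-0,0.038,70]]
```

Call:
carry_out --pt "0 0.8 12 0 0 0.1 70" --pt "0 0.8 12 0 0 0 70" --pt "0 0 10 0 0 0 70" --pt "0 0 4 0 0 0 70" --pt "0 0 3.3 0 0 0 70"

```text
clock: 8.43
position: [0.4982, 0.0768, 0.0022]
tool_rot: [-3.14, -0.0, 1.83]
force: [1.1, 0.4, 1.1]
grip_width: 0.0618
```

Call:
carry_out --pt "0 0 0 0 0 0 100" --pt "0 0 0 0 0 0 160" --pt "0 0 0 0 0 0 160" --pt "0 0 0 0 0 0 160" --pt "0 0 0 0 0 0 160" --force 60

```text
clock: 8.85
position: [0.4987, 0.0771, 0.0037]
tool_rot: [3.141, 0.0, 1.83]
force: [-2.7, -0.3, 6.4]
grip_width: 0.0371
```

Call:
carry_out --pt "0 0 -10 0 0 0 255" --pt "0 0 -20 0 0 0 255" --pt "0 0 -25 0 0 0 255" --pt "0 0 0 0 0 0 255" --pt "0 0 0 0 0 0 255"

```text
clock: 9.27
position: [0.4996, 0.0769, 0.0598]
tool_rot: [3.139, 0.0, 1.83]
force: [0.3, -0.2, -1.1]
grip_width: 0.037
```

Run:
```python
from h import *
st(); g=grab('side')
cv2.imwrite('pics/c5.png',cv2.resize(g['color'][130:220,190:290,::-1],(667,600),interpolation=cv2.INTER_CUBIC))
```

```text
t9.27 p [499.6  76.9  59.8] rpy [1.7984e+02 2.0000e-02 1.0484e+02] F [ 0.3 -0.2 -1.1] w37.0 q [ 0.11  0.64 -0.51  2.02  0.54  0.61 -0.51]
```

View pics/c5.png

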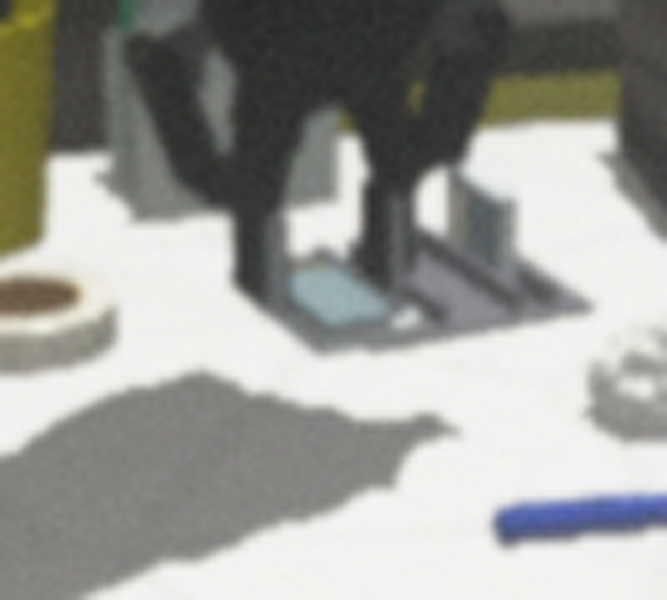

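The slide is held between the fingertips, glass up, at crop (340,295). I check its tilt by depth and plan the carry.

Run:
```python
from h import *
g=grab('side'); c=g['color'].astype(int); P=cloud(g); z=np.nan_to_num(P[...,2])
m=(c[...,2]-c[...,0]>12)&(z>.045)&(z<.08)&(np.hypot(P[...,0]-.4996,P[...,1]-.0769)<.05)
X=P[m]; A=np.c_[X[:,:2]-[.4996,.0769],np.ones(len(X))]; k=np.linalg.lstsq(A,X[:,2],rcond=None)[0]
for _ in range(3):
    r=X[:,2]-A@k; i=np.abs(r)<.004; k=np.linalg.lstsq(A[i],X[i,2],rcond=None)[0]
rk=R.from_euler('z',-15,degrees=True).apply([*k[:2],0])
print(len(X),i.sum(),'slope in slide x,y:',rk[:2].round(3),'z0',k[2].round(4),'rms',r.std())
yaw=-18.15; H=lambda x,y:(626.4+x*.950+y*.3115,-175.3-x*.3115+y*.950)
print(H(9,9))
plan([((520,20,85),(180,0,100),3,255),((*H(9,9),85),(180,0,71.85),8,255)])
```

```text
84 84 slope in slide x,y: [-0.016 -0.016] z0 0.0622 rms 0.0006981557438392102
(637.7534999999999, -169.5535)
[[-20.1,2,-8.9,0.001,0.001,0.27,255],[-20.1,2.6,-8.9,0.001,0,0.27,255],[-20,3.2,-8.9,0.001,0.001,0.27,255],[-25.9,10.4,-0,-0,-0,0.586,255],[-25.2,11.9,-0,-0,-0,0.587,255]]
[[-24.4,13.5,-0,-0,-0,0.586,255],[-23.6,14.9,-0,-0,-0,0.587,255],[-22.6,16.4,-0,-0,-0,0.586,255],[-21.5,17.7,-0,-0,-0,0.587,255],[-20.4,19,-0,-0,-0,0.586,255]]
[[-19.2,20.3,-0,-0,-0,0.587,255]]
```

Call:
carry_out --pt "-20 2 -9 0 0 0.27 255" --pt "-20 2.5 -9 0 0 0.27 255" --pt "-20 3 -9 0 0 0.27 255" --pt "-26 10.5 0 0 0 0.59 255" --pt "-25 12 0 0 0 0.59 255"

```text
clock: 9.78
position: [0.5494, -0.0279, 0.085]
tool_rot: [-3.141, -0.0, 1.62]
force: [0.0, 0.1, -0.6]
grip_width: 0.0372
```

Call:
carry_out --pt "-24.5 13.5 0 0 0 0.59 255" --pt "-23.5 15 0 0 0 0.59 255" --pt "-22.5 16.5 0 0 0 0.59 255" --pt "-21.5 17.5 0 0 0 0.59 255" --pt "-20.5 19 0 0 0 0.59 255"

```text
clock: 10.2
position: [0.6228, -0.1466, 0.0842]
tool_rot: [-3.14, 0.0, 1.31]
force: [-0.4, 0.4, -0.9]
grip_width: 0.0367
```

Call:
carry_out --pt "-19 20 0 0 0 0.59 255" --pt "0 0 0 0 0 0 255" --pt "0 0 0 0 0 0 255"

```text
clock: 10.45
position: [0.6369, -0.17, 0.0838]
tool_rot: [-3.14, 0.0, 1.25]
force: [0.2, 0.7, -1.0]
grip_width: 0.0374
```

```bash
cat >> h.py <<'E'
def H(x,y): return np.array([626.4+x*.950+y*.3115,-175.3-x*.3115+y*.950])
def hp():
    p=bot.observe()['position'][:2]*1000-H(0,0); return (p@[.95,-.3115]).round(1),(p@[.3115,.95]).round(1)
E
python3 - <<'E'
from h import *
st(); print('holder xy',hp()); plan([((*H(9,9),47),(180,0,71.85),3,255)])
g=grab('side')
cv2.imwrite('pics/c6.png',cv2.resize(g['color'][180:280,270:390,::-1],(720,600),interpolation=cv2.INTER_CUBIC))
E
```

```text
t10.45 p [ 636.9 -170.    83.8] rpy [-1.7992e+02  3.0000e-02  7.1590e+01] F [ 0.2  0.7 -1. ] w37.4 q [ 0.42  0.77 -0.39  1.59  0.36  0.85 -0.44]
holder xy (np.float64(8.3), np.float64(8.3))
[[0.2,0.3,12.3,-0.005,0.002,-0.014,255],[0.3,0.2,12.2,-0.004,0.001,-0.015,255],[0.2,0.2,12.3,-0.005,0.002,-0.014,255]]
```

View pics/c6.png

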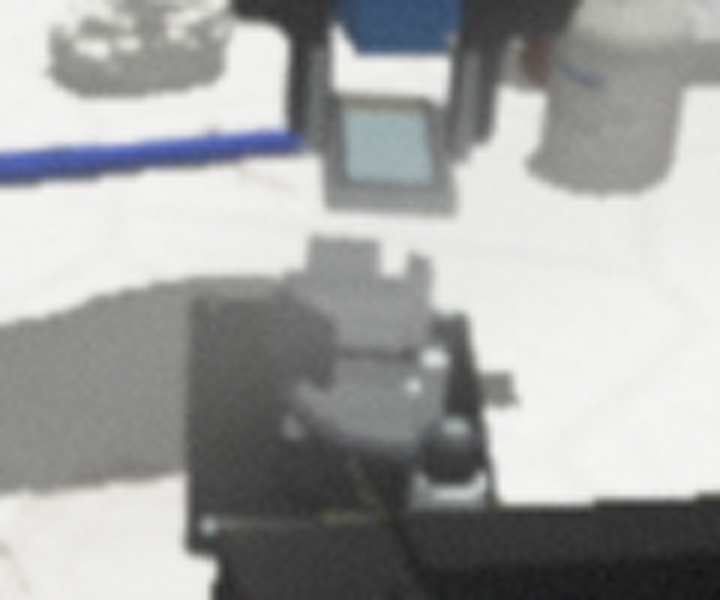

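The side crop shows the slide held level over the holder and lined up with it. Tool x is holder +y and tool y is holder +x. I lower to z≈45, then push back diagonally and watch the force.

Call:
carry_out --pt "0.5 0.5 13 0 0 -0.04 255" --pt "0 0 13 0 0 0 255" --pt "0 0 12 0 0 0 255" --pt "0 0 0 0 0 0 255" --pt "0 0 0 0 0 0 255"

```text
clock: 10.92
position: [0.6371, -0.168, 0.0458]
tool_rot: [-3.139, 0.0, 1.256]
force: [-0.4, 0.0, -0.3]
grip_width: 0.0375
```

Call:
carry_out --pt "-2 -2 0 0 0 0 255" --pt "-2 -2 0 0 0 0 255" --pt "0 0 0 0 0 0 255"

```text
clock: 11.17
position: [0.6328, -0.1714, 0.0477]
tool_rot: [3.141, -0.0, 1.255]
force: [1.8, 2.4, -0.6]
grip_width: 0.037
```

Call:
carry_out --pt "-2 -2 0 0 0 0 255" --pt "-2 -2 0 0 0 0 255" --pt "0 0 0 0 0 0 255"

```text
clock: 11.42
position: [0.6277, -0.1738, 0.0475]
tool_rot: [3.141, -0.0, 1.255]
force: [4.0, 2.5, 0.3]
grip_width: 0.0371
```

Call:
carry_out --pt "-1.5 -1.5 0 0 0 0 255" --pt "-1.5 -1.5 0 0 0 0 255" --pt "0 0 0 0 0 0 255"

```text
clock: 11.67
position: [0.6242, -0.1755, 0.0474]
tool_rot: [3.141, -0.001, 1.256]
force: [3.8, 2.9, -0.2]
grip_width: 0.0371
```

Run:
```python
from h import *
st(); print('holder xy',hp())
```

```text
t11.67 p [ 624.2 -175.5   47.4] rpy [ 1.7995e+02 -3.0000e-02  7.1940e+01] F [ 3.8  2.9 -0.2] w37.1 q [ 0.43  0.81 -0.38  1.64  0.39  0.77 -0.45]
holder xy (np.float64(-2.0), np.float64(-0.8))
```

Call:
carry_out --pt "-2 -1 0 0 0 0 255" --pt "0 0 5 0 0 0 255" --pt "0 0 5 0 0 0 255" --pt "0 0 3 0 0 0 255" --pt "0 0 0 0 0 0 255"

```text
clock: 12.08
position: [0.6232, -0.177, 0.0341]
tool_rot: [3.14, -0.001, 1.256]
force: [6.1, 2.9, 1.1]
grip_width: 0.0371
```

Call:
carry_out --pt "0 0 1 0 0 0 255" --pt "0 0 0.5 0 0 0 255" --pt "0 0 0 0 0 0 255"

```text
clock: 12.33
position: [0.6234, -0.177, 0.0332]
tool_rot: [3.14, -0.001, 1.256]
force: [6.0, 3.4, 3.8]
grip_width: 0.0371
```

Run:
```python
from h import *
st(); print('holder xy',hp())
```

```text
t12.33 p [ 623.4 -177.    33.2] rpy [ 1.7989e+02 -4.0000e-02  7.1950e+01] F [6.  3.4 3.8] w37.1 q [ 0.42  0.82 -0.37  1.65  0.4   0.74 -0.45]
holder xy (np.float64(-2.3), np.float64(-2.5))
```

Call:
carry_out --pt "0 0 1 0 0 0 255" --pt "0 0 0 0 0 0 255" --pt "0 0 0 0 0 0 255"

```text
clock: 12.58
position: [0.6234, -0.177, 0.0322]
tool_rot: [3.14, -0.001, 1.256]
force: [6.6, 4.0, 2.5]
grip_width: 0.037
```

Call:
carry_out --pt "0 0 1 0 0 0 255" --pt "0 0 0 0 0 0 255" --pt "0 0 0 0 0 0 255"

```text
clock: 12.83
position: [0.6234, -0.177, 0.0312]
tool_rot: [3.14, -0.001, 1.256]
force: [6.1, 2.8, 2.7]
grip_width: 0.0366
```

Run:
```python
from h import *
st(); print('holder xy',hp())
g=grab('side'); P=cloud(g); c=g['color'].astype(int); z=np.nan_to_num(P[...,2])
q=bot.observe()['position']
m=(c[...,2]-c[...,0]>12)&(z>.022)&(z<.05)&(np.hypot(P[...,0]-q[0],P[...,1]-q[1])<.04)
X=P[m];A=np.c_[X[:,:2]-q[:2],np.ones(len(X))]; k=np.linalg.lstsq(A,X[:,2],rcond=None)[0]
print(len(X),'slope hx,hy',(k[0]*.95-k[1]*.3115).round(3),(k[0]*.3115+k[1]*.95).round(3),'z0',k[2].round(4))
cv2.imwrite('pics/c7.png',cv2.resize(g['color'][180:280,270:390,::-1],(720,600),interpolation=cv2.INTER_CUBIC))
```

```text
t12.83 p [ 623.4 -177.    31.2] rpy [ 1.7988e+02 -4.0000e-02  7.1950e+01] F [6.1 2.8 2.7] w36.6 q [ 0.42  0.83 -0.37  1.65  0.4   0.74 -0.45]
holder xy (np.float64(-2.3), np.float64(-2.5))
109 slope hx,hy -0.003 -0.036 z0 0.0346
```

View pics/c7.png

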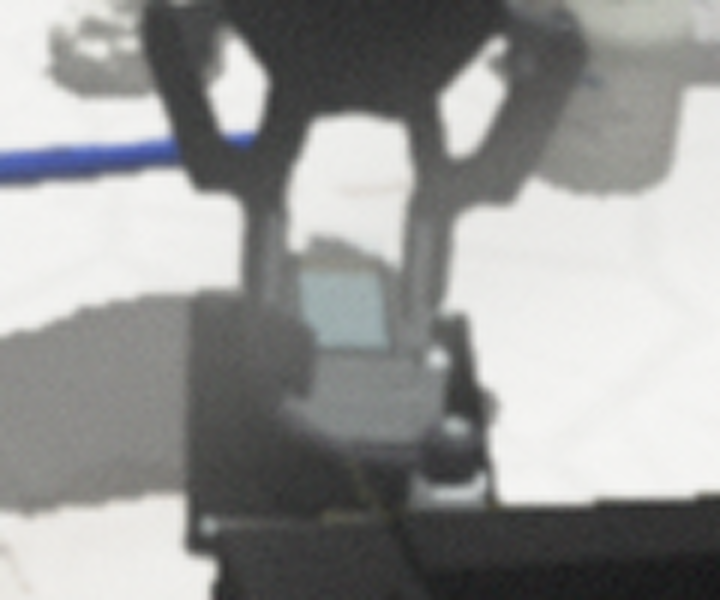

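The slide is between the blocks with its pane at about 34.6 mm, close to seated. There is a slight pitch, because shoe friction holds the -y end up. I press it down to the pads.

Call:
carry_out --pt "0 0 0.8 0 0 0 255" --pt "0 0 0 0 0 0 255" --pt "0 0 0 0 0 0 255"

```text
clock: 13.13
position: [0.6234, -0.177, 0.0304]
tool_rot: [3.14, -0.001, 1.256]
force: [5.3, 2.3, -0.1]
grip_width: 0.0372
```

Call:
carry_out --pt "0 0 0.8 0 0 0 255" --pt "0 0 0 0 0 0 255" --pt "0 0 0 0 0 0 255"

```text
clock: 13.38
position: [0.6234, -0.1772, 0.0298]
tool_rot: [3.139, -0.001, 1.256]
force: [5.5, 2.2, 5.1]
grip_width: 0.037
```

Call:
carry_out --pt "0 0 0.4 0 0 0 255" --pt "1 1 0 0 0 0 255" --pt "1 1 0 0 0 0 255" --pt "0 0 0 0 0 0 255"

```text
clock: 13.72
position: [0.6248, -0.1767, 0.0296]
tool_rot: [3.141, 0.001, 1.255]
force: [-4.9, 0.0, 16.5]
grip_width: 0.0374
```

Call:
carry_out --pt "1 0 0 0 0 0 255" --pt "0 0 0 0 0 0 255" --pt "0 0 0 0 0 0 255"

```text
clock: 13.97
position: [0.6253, -0.1762, 0.0297]
tool_rot: [3.141, 0.001, 1.255]
force: [-2.1, -2.8, 14.3]
grip_width: 0.037
```

Call:
carry_out --pt "0 1 0 0 0 0 255" --pt "0 0 0 0 0 0 255" --pt "0 0 0 0 0 0 255"

```text
clock: 14.22
position: [0.6258, -0.1762, 0.0296]
tool_rot: [-3.141, 0.001, 1.255]
force: [-7.7, 0.5, 18.3]
grip_width: 0.0371
```

Run:
```python
from h import *
st(); print('holder xy',hp())
F=bot.observe()['force'][:2];print('F hx,hy',(F@[.95,-.3115]).round(1),(F@[.3115,.95]).round(1))
```

```text
t14.22 p [ 625.8 -176.2   29.6] rpy [-1.7999e+02  9.0000e-02  7.1900e+01] F [-7.7  0.5 18.3] w37.1 q [ 0.42  0.83 -0.37  1.64  0.4   0.75 -0.45]
holder xy (np.float64(-0.3), np.float64(-1.1))
F hx,hy -7.5 -1.9
```

Call:
carry_out --pt "0 0 -0.4 0 0 0 255" --pt "1 0.5 0 0 0 0 255" --pt "0 0 0 0 0 0 255" --pt "0 0 0 0 0 0 255"

```text
clock: 14.55
position: [0.6265, -0.1757, 0.0297]
tool_rot: [-3.141, 0.002, 1.255]
force: [-4.9, -1.9, 11.1]
grip_width: 0.0372
```

Call:
carry_out --pt "1 0.5 0 0 0 0 255" --pt "0 0 0 0 0 0 255" --pt "0 0 0 0 0 0 255"

```text
clock: 14.8
position: [0.6266, -0.1756, 0.0297]
tool_rot: [-3.14, 0.003, 1.254]
force: [-7.5, -3.4, 15.6]
grip_width: 0.0373
```

Run:
```python
from h import *
st(); print('holder xy',hp())
F=bot.observe()['force'][:2];print('F hx,hy',(F@[.95,-.3115]).round(1),(F@[.3115,.95]).round(1))
```

```text
t14.80 p [ 626.6 -175.6   29.7] rpy [-1.7994e+02  1.7000e-01  7.1860e+01] F [-7.5 -3.4 15.6] w37.3 q [ 0.42  0.83 -0.37  1.64  0.4   0.75 -0.46]
holder xy (np.float64(0.3), np.float64(-0.3))
F hx,hy -6.1 -5.6
```

Call:
carry_out --pt "1.5 1 -0.3 0 0 0 255" --pt "0 0 0 0 0 0 255" --pt "0 0 0 0 0 0 255"

```text
clock: 15.05
position: [0.6268, -0.1756, 0.0296]
tool_rot: [-3.138, 0.005, 1.254]
force: [-14.5, -9.1, 17.7]
grip_width: 0.0369
```

Run:
```python
from h import *
st(); print('holder xy',hp())
F=bot.observe()['force'][:2];print('F hx,hy',(F@[.95,-.3115]).round(1),(F@[.3115,.95]).round(1))
```

```text
t15.05 p [ 626.8 -175.6   29.6] rpy [-179.82    0.28   71.82] F [-14.5  -9.1  17.7] w36.9 q [ 0.41  0.83 -0.36  1.63  0.4   0.75 -0.46]
holder xy (np.float64(0.4), np.float64(-0.2))
F hx,hy -10.9 -13.1
```

The slide is hard against both faces: the motion has stopped, and the force is 11 N on the fence and 13 N on the end stop. I release while pressing.

Call:
carry_out --pt "0 0 0 0 0 0 115" --pt "0 0 0 0 0 0 105" --pt "0 -1.5 0 0 0 0 100" --pt "0 0 0 0 0 0 100" --pt "0 0 0 0 0 0 100"

```text
clock: 15.47
position: [0.6277, -0.172, 0.0293]
tool_rot: [-3.141, -0.0, 1.256]
force: [0.4, 0.4, -0.1]
grip_width: 0.052
```

Call:
carry_out --pt "0 0 -3 0 0 0 100" --pt "0 0 -12 0 0 0 100" --pt "0 0 -20 0 0 0 100" --pt "0 0 -40 0 0 0 100" --pt "0 0 -40 0 0 0 100"

```text
clock: 15.88
position: [0.6271, -0.1717, 0.1458]
tool_rot: [-3.14, -0.0, 1.256]
force: [0.4, -0.9, 1.2]
grip_width: 0.052
```

Call:
carry_out --pt "35 0 -10 0 0 0 100" --pt "40 0 0 0 0 0 100" --pt "40 0 0 0 0 0 100" --pt "40 -10 0 0 0 0 100" --pt "40 -10 0 0 0 0 100"

```text
clock: 16.3
position: [0.6695, 0.0213, 0.1555]
tool_rot: [3.141, -0.001, 1.255]
force: [0.0, -0.5, -0.0]
grip_width: 0.0519
```

Call:
carry_out --pt "40 -10 0 0 0 0 100" --pt "30 -10 0 0 0 0 100" --pt "0 0 0 0 0 0 100" --pt "0 0 0 0 0 0 100"

```text
clock: 16.63
position: [0.6716, 0.0948, 0.1553]
tool_rot: [3.141, -0.001, 1.259]
force: [-0.0, -2.1, 0.2]
grip_width: 0.0516
```

Run:
```python
from h import *
st(); f=grab('top'); g=grab('side')
A=cv2.resize(f['color'][120:190,290:370,::-1],(457,400),interpolation=cv2.INTER_CUBIC)
B=cv2.resize(g['color'][205:270,290:355,::-1],(343,343),interpolation=cv2.INTER_CUBIC)
cv2.imwrite('pics/c8.png',np.hstack([A,np.pad(B,((0,57),(0,0),(0,0)))]))
P=cloud(f); c=f['color'].astype(int); o=H(0,0)/1000
d=((c[...,2]-c[...,0]>12)|(c[...,0]-c[...,2]>12)); X=P
d&=(np.hypot(P[...,0]-o[0],P[...,1]-o[1])<.06)&(np.nan_to_num(P[...,2])>.026)
d=cv2.morphologyEx(d.astype(np.uint8),cv2.MORPH_CLOSE,np.ones((3,3)))
n,l,s,_=cv2.connectedComponentsWithStats(d); i=1+s[1:,4].argmax(); uv=np.argwhere(l==i)[:,::-1]
r=rect(onplane(f,uv,.034)); q=r[0]-o*1000; print(len(uv),r,'hx,hy',(q@[.95,-.3115]).round(1),(q@[.3115,.95]).round(1))
X=P[uv[:,1],uv[:,0]]; X=X[~np.isnan(X[:,2])];A=np.c_[X[:,:2]-o,np.ones(len(X))]; k=np.linalg.lstsq(A,X[:,2],rcond=None)[0]
print('slope hx,hy',(k[0]*.95-k[1]*.3115).round(3),(k[0]*.3115+k[1]*.95).round(3),'z0',k[2].round(4))
```

```text
t16.63 p [671.6  94.8 155.3] rpy [ 1.7999e+02 -5.0000e-02  7.2150e+01] F [-0.  -2.1  0.2] w51.6 q [ 0.04  0.72 -0.43  1.5   0.33  1.   -0.79]
535 (array([ 631.2, -174.7]), 80.1, 47.1, 71.73) hx,hy 4.4 2.1
slope hx,hy -0.018 -0.006 z0 0.036
```

View pics/c8.png

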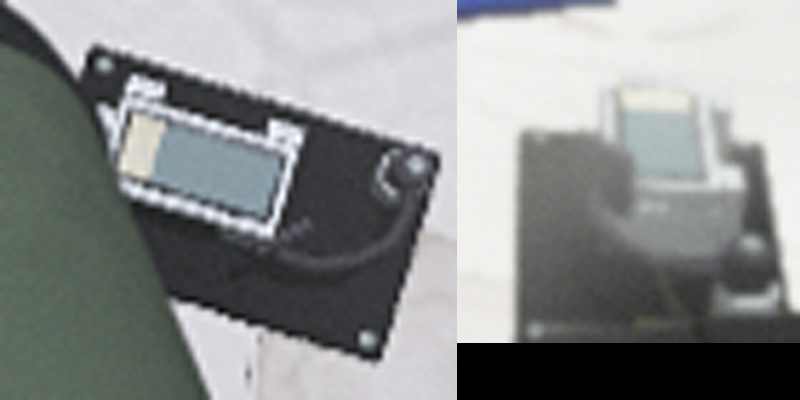

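The slide is seated glass up between the fence blocks and the end stop, and the shoe bears on its corner. The rough mask took in some block pixels, so I measure again using the pane only.

Run:
```python
from h import *
st(); f=grab('top'); P=cloud(f); c=f['color'].astype(int); o=H(0,0)/1000
near=np.hypot(P[...,0]-o[0],P[...,1]-o[1])<.055
for th in (16,22):
    d=near&((c[...,2]-c[...,0]>th)|(c[...,0]-c[...,2]>th))&(np.nan_to_num(P[...,2])>.026)
    d=cv2.morphologyEx(d.astype(np.uint8),cv2.MORPH_OPEN,np.ones((3,3)))
    uv=np.argwhere(d)[:,::-1]
    r=rect(onplane(f,uv,.034)); q=r[0]-o*1000; print(len(uv),r,'hx,hy',(q@[.95,-.3115]).round(1),(q@[.3115,.95]).round(1))
g=grab('side'); P=cloud(g); c=g['color'].astype(int); z=np.nan_to_num(P[...,2])
m=(c[...,2]-c[...,0]>12)&(z>.022)&(z<.05)&(np.hypot(P[...,0]-o[0],P[...,1]-o[1])<.04)
X=P[m];A=np.c_[X[:,:2]-o,np.ones(len(X))]; k=np.linalg.lstsq(A,X[:,2],rcond=None)[0]
print(len(X),'slope hx,hy',(k[0]*.95-k[1]*.3115).round(3),(k[0]*.3115+k[1]*.95).round(3),'z0',k[2].round(4))
```

```text
t16.73 p [672.1  91.2 154.9] rpy [1.7996e+02 3.0000e-02 7.1900e+01] F [ 0.4 -0.4 -0.5] w52.0 q [ 0.04  0.72 -0.43  1.5   0.33  1.   -0.79]
226 (array([ 625. , -183.7]), 49.5, 26.4, 71.07) hx,hy 1.3 -8.4
194 (array([ 625.1, -183.4]), 48.4, 24.6, 73.58) hx,hy 1.3 -8.1
87 slope hx,hy -0.017 -0.006 z0 0.0336
```

```bash
python3 -c "
from h import *
print(bot.job_done()); st()"
```

```text
the job is handed in; nothing more can be done
None
the job is handed in; nothing more can be done
```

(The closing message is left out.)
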